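# Bayonet the phototube into the trinocular microscope head

## Task

Refit the camera phototube to the photo port on top of the microscope head: enter it upright, feel gently for the two slots, push it down against the spring and turn it clockwise to the stop, so that it springs up locked in the bayonet, then let go. Do not force the head, tip the tube over or disturb the tablet, the slide box and the loose eyepiece.

Things in the scene. Friction and masses are not known exactly. Their poses are not given: they have to be found in the camera images.
- phototube: Loose camera phototube standing upright on the blue mat (3 mm thick), 83 mm tall, 0.13 to 0.25 kg. Origin: centre of its lower end; z up its axis. Steel spigot 34 mm in diameter, z 0 to 23 mm, tapering to 30 mm in its lowest 3 mm; grey flange 55 mm in diameter, z 23 to 29 mm; round black barrel 40 mm in diameter, z 29 to 75 mm; silver camera thread 31 mm in diameter to z 83 mm.
- tube_lug (a point): Outer end of one of the two brass bayonet lugs on the spigot (phototube +x side, 22.5 mm from the axis, z 14 mm). The other lug is across the axis, so the tube works either way round. Lugs: 8 mm wide, z 12 to 16 mm, reaching from the spigot to 22.5 mm from the axis. A red mark on the flange's top lies over each lug.
- tube_grip (a point): Middle of the phototube's round black barrel, on its axis, 55 mm above its lower end. Grip here from above, at any yaw; the barrel is 40 mm wide.
- head: White trinocular microscope head, fixed in a bench holder (round foot 112 mm in diameter). Origin: on the port's axis at bench height; z up. Its two black eyepiece tubes point to its +x, 145 mm high, reach 155 mm out from the axis. Prisms and collar are delicate: nothing may load the head with more than 40 N in all (against the bayonet's stop that is some 0.7 N m).
- port (a point): Centre of the photo port's top face, on top of the head 145 mm above the bench; axes as the head's. An aluminium collar 63 mm in diameter, its bore 36 mm in diameter, with two slots for the lugs, a half turn apart. With the spigot in the bore and the lugs resting on the collar between slots, the tube's lower end is 12 mm below this point.
- slot (a point): Where one slot nominally lies: 21 mm from the port's axis along the head's +x, on the collar's top face (the other is across the axis, towards -x). Slots are 9.6 mm wide, marked red. The collar is firmly clamped but at an angle that suits the camera: the true slots stand up to 0.40 rad either way round from here, so find them by feel or by sight.
- seat (a point): Top of the spring-loaded seat at rest in the port, 14 mm below the port's top face. The tube's lower end meets it after the lugs drop into the slots: 4 N there, 0.6 N more per mm. Lower end 21 mm below the port's face: the lugs clear the collar's 5 mm roof and the tube can turn. At 23 mm the flange meets the collar.
- stop (a point): Nominal locked place of a lug: from the slot it turns only clockwise seen from above, by 60 degrees (1.05 rad) to a solid stop; it shifts with the slots. Small yellow marks. Eased off there, the seat lifts the lugs 3 mm into pockets in the roof: tube's lower end 18 mm below the port's face, flange 5 mm above the collar. That is locked.
- eyepiece: Spare eyepiece standing on the bench, black and steel, 35 mm in diameter, 52 mm tall, origin at the centre of its underside. Leave alone.
- slidebox: Wooden slide box 101 x 87 x 35 mm lying on the bench, origin at the centre of its underside. Leave alone.
- tablet: Tablet computer 165 x 245 x 9 mm lying on the bench with a stained section on its screen, origin at the centre of its underside. Leave alone.
There are look-alikes about, which are no part of the job. What is meant by the head is not blue, and is the smaller of those in its own colour.

How it is judged:
On the way:
1. the phototube is pushed down in the port until its lugs are under the collar's roof (horizontal distance between phototube and port below 0.004 m and z of phototube in the frame of port below -0.0205 m), for 0.1 s.
At the end, for the whole second after the job is handed in: The phototube stands upright (within 0.06 rad) and at rest in the port, centred within 4 mm, turned clockwise to the locked position (its lugs 0.55 to 1.5 rad from the head's x axis) and sprung up into the pockets (lower end 16.3 to 19.7 mm below the port's top face), released (horizontal distance between phototube and port below 0.004 m and z of phototube in the frame of port between -0.0197 and -0.0163 m and angle between the x axis of phototube and the x axis of head, either way round between 0.55 and 1.5 rad and angle between phototube's own z axis and vertical below 0.06 rad and linear speed of phototube below 0.01 m/s); the robot touches nothing.
It fails at once if something pressed or pushed on the head with more than 40 N (contact force between anything else and head above 40 N).
It fails at once if the phototube was tipped over (angle between phototube's own z axis and vertical above 0.6 rad).
It fails at once if the loose eyepiece was disturbed (distance of eyepiece from where it was at the start of the episode above 0.015 m or angle between eyepiece's own z axis and vertical above 0.4 rad).
It fails at once if the slide box was disturbed (distance of slidebox from where it was at the start of the episode above 0.015 m).
It fails at once if the tablet was disturbed (distance of tablet from where it was at the start of the episode above 0.015 m).
It also fails if it takes over 67 s, if anything falls off the work surface, if the arm or the gripper's body presses on something with over 40 N, if the wrist force passes 120 N, or if a joint passes its speed limit or range.

## Robot

A 6-joint arm with a two-finger parallel gripper is mounted at the origin on the work surface. World frame = base frame: x ahead of the robot, y to its left, z up, the work surface at z = 0. Lengths are in m, angles in rad, forces in N, time in s.
With the tool pointing down it reaches from about 0.25 to 0.8 m from the base axis. Payload 3.9 kg.
Tool frame: the origin (TCP) lies between the finger pads; the fingertips stand finger_overhang ahead of it and the grasp point (between the pads) lies 8 mm behind it (finger_overhang is the distance from the TCP to the fingertips, in m); z points along the fingers, y is the line along which they close (so a half turn about z gives the same grasp; the last joint's range is limited). The gripper opens to 85 mm and grips with 20 to 120 N. Pads are 22 mm wide; open, the fingers measure 114 mm over their backs; the gripper's body (76 mm by 85 mm) begins 54 mm behind the grasp point. The pads swing forward as they close: fully open they stand 13 mm farther back than shut.
Start: joints at [1.335, 0.26, -0.138, 1.173, 0, 1.571], TCP at [0.123, 0.51, 0.208] pointing down, gripper open.
Joint ranges: [-2.78, 2.78], [-0.83, 1.72], [-1.28, 1.37], [-1.9, 2.12], [-1.57, 1.48], [-3.14, 3.14]. Speed limits (rad/s): [2.57, 2.57, 3.14, 3.14, 3.14, 3.14].

## Interface

Orientations are given as a unit quaternion [x, y, z, w].
In Python, from plant import get_state, capture, sign_off, recognise, trace, finger_overhang gives the robot as it stands.
- The arm moves only by the shell command python3 -m crank 'ROWS' [OPENING]. ROWS is JSON, one flat list of numbers, 4 for each row, row after row: the shift along the tool's x, y, z each as a share of 0.15 m, from -1 to 1, then the turn about the tool's z as a share of 45 degrees, from -1 to 1. A call has 1 to 12 rows; each row shifts and turns the commanded pose from where the row before left it, along the tool's axes as they then stand; what a row does not reach is not made up. A row lasts 1/8 s, in which the tool goes at most 62.5 mm and 10.7 degrees, less where a joint would pass 70% of its speed; a pose out of reach is approached as far as the arm can. A call with a number of a shift or a turn outside -1 to 1 is refused whole. A call with a gripper value outside its range is refused whole. OPENING is the opening, from 0 (shut) to 1 (fully open), set as the call begins (- or left out, the last holds). The fingers move at their own pace and stop on an object; the grip force is fixed at half the most. Time passes only in rows, so rows that do not move let the fingers close. It gives the time, the measured TCP pose, the force, the opening and the grip force at its end, in the units of the state.
- get_state(): the state, without advancing time (a new reading comes with each control period).
- capture(name): name is "side" or "top" or "wrist"; returns a dict with "frame" (480x640x3 uint8, red, green, blue), "z_map" (480x640 float32, m along the optical axis (not along the pixel's ray), 0 where there is no reading), "fx", "fy", "cx", "cy" (pixels), "pose" (4x4, takes a point from camera to world coordinates); the wrist camera has in their place "T_tool_cam" (4x4, takes a point from camera to tool coordinates, whose origin is the TCP and whose axes are the flange's). Camera axes: x right, y down, z forward; pixel columns grow to the right and rows downward; lengths in m; the calibration is good to about 2 mm. A picture is of the moment at which its call begins: read the wrist's pose just before it.
- sign_off(): hands the job in; it is judged then, once.
Trained networks look in the newest picture that a camera, given by its name, has taken for a name from the list of things; names that differ only in an ending like _2 or _b are one class to them, and where a whole thing is asked for, a point or a joint stands for the part that bears it (a point fixed in the world has none). Each returns a list of dicts, best first, with "p" (0 to 1); they miss things now and then, are a little off and sometimes report something else, mostly with a low value. They report only what shows in the picture. A call takes as long as a camera call. They do not tell look-alikes from the thing itself.
- recognise(camera, label): "uv" ([column, row] in pixels, amid what is visible of it).
- trace(camera, label): "pixels" (480x640 bool, what is visible of it) and "uv" ([column, row] in pixels, amid what is visible of it).
The state is a dict: "t": time; "joint_pos": joint angles; "joint_velocities": joint speeds; "joint_torque": joint torques, N m; "position": TCP position; "eef_rot": TCP orientation; "ft_force": force on the tool from outside, world axes, zero at the start; "torque": the same for the moment, N m; "opening": finger opening in m; "finger_force": force on a finger pad.
Only numpy, scipy, OpenCV 4.12 (cv2) and the standard library are available. Lean on these libraries where they do the work, as an engineer would, in place of code of your own. Each camera call takes 0.05 s, during which the arm holds its last target. There are 200 camera calls.

## Working session

There is one attempt and no reset: what is moved stays moved. The work goes in short steps, Python scripts to look and compute and a shell command to move; the robot and the scene stay as the last step left them, time stands still between calls to the robot, and variables do not carry over. Pictures are saved under pics/ and viewed, at most 10 in all, crops included, and the job is handed in when it is done.

```bash
mkdir -p pics; cat > h.py <<'E'
import numpy as np, cv2
from plant import get_state, capture, sign_off, recognise, trace, finger_overhang
from scipy.spatial.transform import Rotation as R
def cap(n):
    s=get_state(); c=capture(n)
    if n=='wrist':
        T=np.eye(4);T[:3,:3]=R.from_quat(s['eef_rot']).as_matrix();T[:3,3]=s['position']
        c['pose']=T@c['T_tool_cam']
    return c
def cloud(c):
    z=c['z_map'];v,u=np.indices(z.shape)
    P=np.stack([(u-c['cx'])/c['fx']*z,(v-c['cy'])/c['fy']*z,z],-1)
    W=P@c['pose'][:3,:3].T+c['pose'][:3,3]; W[z==0]=np.nan
    return W
def proj(c,p):
    q=np.linalg.inv(c['pose'])@np.r_[p,1]
    return [c['fx']*q[0]/q[2]+c['cx'],c['fy']*q[1]/q[2]+c['cy']]
def save(n,im): cv2.imwrite('pics/'+n,np.ascontiguousarray(im[...,::-1]))
E
python3 - <<'E'
from h import *
print(finger_overhang); s=get_state(); print(s['position'],s['eef_rot'],s['ft_force'])
c=cap('top'); W=cloud(c); save('top.png',c['frame']); print(c['pose'].round(3).tolist())
for l in ['phototube','head','port','eyepiece','slidebox','tablet']:
    for r in recognise('top',l): 
        u,v=map(int,r['uv']); print(l,round(r['p'],2),u,v,W[v,u].round(3))
c=cap('side'); save('side.png',c['frame'])
E
```

```text
0.011
[0.12249104 0.50974146 0.2070747 ] [ 1.17646488e-01  9.93055055e-01 -9.73015499e-04 -1.18450235e-04] [ 0.60962093 -0.21152237 -1.4214732 ]
[[0.005, -0.996, 0.09, 0.35], [-1.0, -0.005, -0.0, 0.042], [0.001, -0.09, -0.996, 1.597], [0.0, 0.0, 0.0, 1.0]]
phototube 0.58 262 259 [0.44  0.181 0.092]
head 0.89 339 227 [ 0.528 -0.038  0.145]
head 0.81 159 300 [0.322 0.461 0.142]
head 0.75 403 157 [ 0.741 -0.228  0.1  ]
port 0.83 402 159 [ 0.734 -0.225  0.104]
port 0.7 339 223 [ 0.546 -0.041  0.095]
port 0.57 156 299 [0.324 0.47  0.139]
eyepiece 0.64 282 186 [0.664 0.128 0.047]
slidebox 0.77 213 217 [0.57  0.336 0.035]
tablet 0.68 445 239 [ 0.509 -0.371  0.009]
```

View pics/top.png

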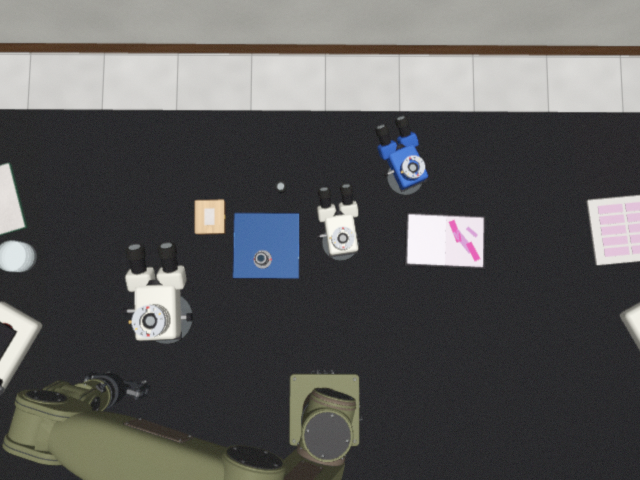

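View pics/side.png

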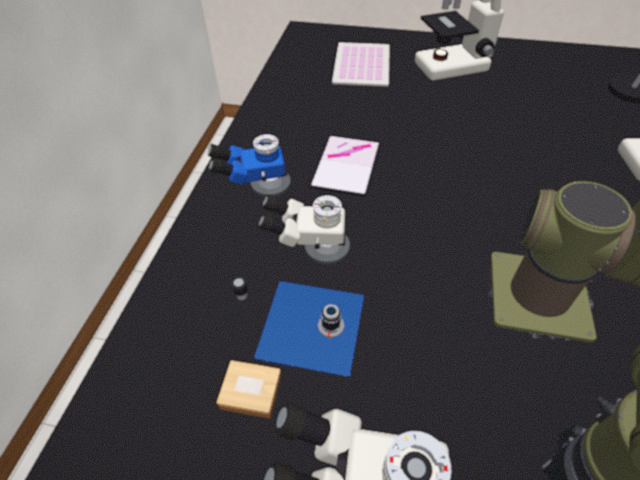

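The top view shows three heads: small white, port at (342,238); large white, port at (150,320); blue, port at (412,167). The one I want is the small white one. The phototube stands on the mat at (262,259), with nothing like it nearby. Next I'll measure both and check them in a close crop.

```bash
python3 - <<'E'
from h import *
c=cap('top'); W=cloud(c)
def near(x,y,r): return np.hypot(W[...,0]-x,W[...,1]-y)<r
for n,xy,rng in [('tube',(.43,.18),[(.079,.1),(.06,.1),(.02,.04)]),('head',(.495,-.045),[(.135,.16),(.11,.16)])]:
    for lo,hi in rng:
        m=near(*xy,.05)&(W[...,2]>lo)&(W[...,2]<hi)
        P=W[m]; 
        print(n,lo,len(P),np.median(P,0).round(4),((P.min(0)+P.max(0))/2).round(4),np.ptp(P,axis=0).round(4))
f=c['frame']
a=cv2.resize(f[175:275,300:385],None,fx=4.5,fy=4.5,interpolation=cv2.INTER_CUBIC)
b=cv2.resize(f[215:315,222:307],None,fx=4.5,fy=4.5,interpolation=cv2.INTER_CUBIC)
save('crop.png',np.hstack([a,b]))
E
```

```text
tube 0.079 100 [0.4432 0.185  0.085 ] [0.4436 0.1866 0.0852] [0.0351 0.0381 0.0119]
tube 0.06 150 [0.4432 0.1851 0.0819] [0.4426 0.1863 0.0764] [0.0382 0.0397 0.0294]
tube 0.02 94 [0.4348 0.1754 0.0305] [0.4423 0.1855 0.0312] [0.0516 0.0524 0.0154]
head 0.135 263 [ 0.4996 -0.0473  0.1442] [ 0.4977 -0.0457  0.1451] [0.0618 0.0704 0.02  ]
head 0.11 436 [ 0.4975 -0.0486  0.1409] [ 0.4971 -0.0469  0.1327] [0.0629 0.0727 0.0449]
```

View pics/crop.png

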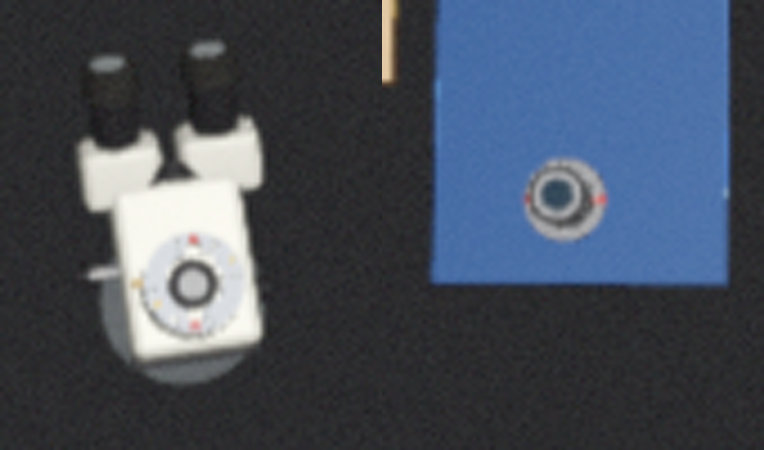

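The crop confirms the small white head. Its port is at (193,285) in the crop, with red slot marks at (193,240) and (196,327), so the slots lie roughly along world x. The tube's red lug marks are at (529,200) and (601,200), so its lugs lie along world y. I'll fly over the head for a close wrist view.

```bash
cat >> h.py <<'E'
def go(target,yaw=None):
    "shift to target in tool axes as shares; yaw(deg) = desired tool-y yaw"
    s=get_state(); M=R.from_quat(s['eef_rot']).as_matrix()
    d=M.T@(np.array(target)-s['position'])
    y=np.degrees(np.arctan2(M[1,1],M[0,1]))
    print('shares',(d/.15).round(4),'mm',(d*1000).round(1),'tool-y yaw',y.round(2),'tilt',np.degrees(np.arccos(-M[2,2])).round(2),end=' ')
    if yaw is not None:
        t=-((yaw-y+90)%180-90); print('turn deg',round(t,2),'share',round(t/45,4),end='')
    print()
E
python3 - <<'E'
from h import *
c=cap('wrist'); print(c['T_tool_cam'].round(4).tolist(),c['fx'])
t=c['T_tool_cam'][:3,3]
M=R.from_quat(get_state()['eef_rot']).as_matrix()
go(np.array([.497,-.046,.33])-M@np.array([t[0],t[1],0]))
E
```

```text
[[0.0001, -0.9503, -0.3113, 0.0797], [1.0, 0.0001, 0.0001, -0.0002], [-0.0001, -0.3113, 0.9503, -0.166], [0.0, 0.0, 0.0, 1.0]] 397.23779736653444
shares [-3.8248 -3.0229 -0.8139] mm [-573.7 -453.4 -122.1] tool-y yaw 76.49 tilt 0.0
```

```bash
python3 -m crank '[0,0,-0.35,0,-0.3,-0.275,0,0,-0.3,-0.275,0,0,-0.3,-0.275,0,0,-0.3,-0.275,0,0,-0.3,-0.275,0,0,-0.3,-0.275,0,0,-0.3,-0.275,0,0,-0.3,-0.275,0,0,-0.3,-0.275,0,0,-0.3,-0.275,0,0,-0.3,-0.275,0,0]'
python3 -m crank '[0,0,0,0,0,0,0,0]'
python3 - <<'E'
from h import *
s=get_state(); print(s['t'],s['joint_pos'])
c=cap('wrist'); W=cloud(c); save('wh.png',c['frame'])
m=(np.hypot(W[...,0]-.497,W[...,1]+.046)<.06)
P=W[m]; print(len(P),np.percentile(P[:,2],[50,90,99]))
np.savez('wh.npz',W=W,f=c['frame'],pose=c['pose'],fx=c['fx'],fy=c['fy'],cx=c['cx'],cy=c['cy'])
go([.497,-.046,.26])
E
```

```text
t: 2.0
position: [0.4989, -0.0483, 0.2606]
eef_rot: [0.118, 0.993, 0.0, 0.0]
ft_force: [0.9, -0.0, 1.0]
opening: 0.0856
finger_force: 0.0
t: 2.25
position: [0.4974, -0.0462, 0.2602]
eef_rot: [0.118, 0.993, 0.0, -0.001]
ft_force: [-0.4, -0.3, -0.6]
opening: 0.0854
finger_force: 0.0
2.25 [-9.30133881e-02  1.99854095e-01 -8.23479204e-02  1.28987116e+00
  5.09474440e-04  1.43472960e-01]
53153 [0.34727499 0.36756669 0.3727077 ]
shares [ 0.0003 -0.0024  0.0022] mm [ 0.1 -0.4  0.3] tool-y yaw 76.52 tilt 0.06
```

View pics/wh.png

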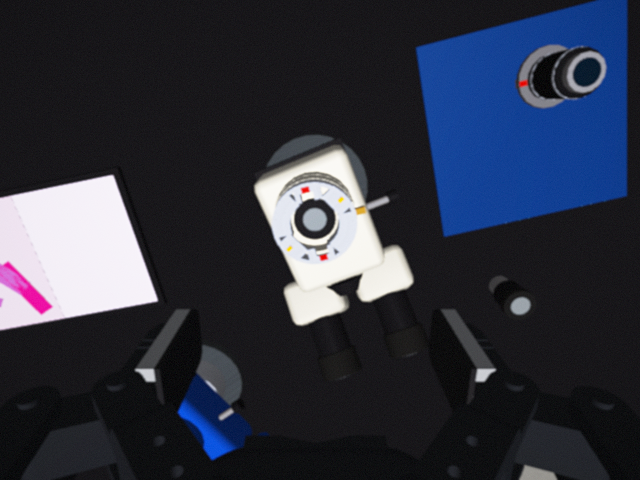

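The wrist view shows the port at about (315,219), red slot marks at (305,190) and (323,257), and yellow stop marks clockwise of them at (341,199) and (290,248). I'll turn these into world coordinates.

```bash
python3 - <<'E'
from h import *
d=np.load('wh.npz'); f=d['f'].astype(int); W=d['W']
r,g,b=f[...,0],f[...,1],f[...,2]
pose=d['pose']
v,u=np.indices(r.shape)
D=np.stack([(u-d['cx'])/d['fx'],(v-d['cy'])/d['fy'],np.ones_like(u)],-1)@pose[:3,:3].T
def plane(z): return pose[:3,3]+D*((z-pose[2,3])/D[...,2])[...,None]
X=plane(.145)
near=np.hypot(u-315,v-222)<48
red=near&(r>150)&(g<90)&(b<90)
n,l,st,ce=cv2.connectedComponentsWithStats(red.astype(np.uint8))
p=[X[l==i].mean(0) for i in range(1,n) if st[i,4]>8]; print(n,st[:,4],np.round(p,4))
for q in p: print(q)
a,bb=p[0],p[-1]; dd=a-bb; print('mid',(a+bb)/2,'len',np.hypot(*dd[:2]),'yaw',np.degrees(np.arctan2(dd[1],dd[0])))
col=near&(W[...,2]>.138)&(W[...,2]<.155)
P=W[col]; print(len(P),np.median(P,0),(P.min(0)+P.max(0))/2,np.ptp(P,axis=0))
# collar outer fit by min enclosing circle
cm=col.astype(np.uint8); pts=X[cv2.morphologyEx(cm,cv2.MORPH_OPEN,np.ones((3,3)))>0][:,:2].astype(np.float32)
print('enc',cv2.minEnclosingCircle(pts*1000))
# head white body: minAreaRect of points z .1-.13
# eyepiece tubes direction: dark points z>.1
tube=(W[...,2]>.12)&(W[...,2]<.16)&(r<60)&(np.hypot(W[...,0]-.6,W[...,1]+.03)<.1)
Q=W[tube]; print('tubes',len(Q),Q.mean(0), 'dir',np.degrees(np.arctan2(Q[:,1].mean()-(a+bb)[1]/2,Q[:,0].mean()-(a+bb)[0]/2)))
# tube
m=(np.hypot(W[...,0]-.4425,W[...,1]-.186)<.04)&(v<130)
for lo,hi in [(.083,.09),(.028,.034)]:
    P=W[m&(W[...,2]>lo)&(W[...,2]<hi)]; print('tube',len(P),((P.min(0)+P.max(0))/2).round(4),np.ptp(P,axis=0).round(4))
rm=(r>150)&(g<90)&(b<90)&m; print('mark',np.nanmean(W[rm],0))
E
```

```text
3 [307145     26     29] [[ 0.4744 -0.0484  0.145 ]
 [ 0.5276 -0.0474  0.145 ]]
[ 0.47442565 -0.04844345  0.145     ]
[ 0.52755014 -0.04735938  0.145     ]
mid [ 0.5009879  -0.04790142  0.145     ] len 0.05313554992367243 yaw -178.83097077440965
3617 [ 0.49951614 -0.04612091  0.14496392] [ 0.50090225 -0.04511134  0.14276154] [0.06328307 0.06714274 0.00944251]
enc ((500.8346252441406, -45.32764434814453), 33.521854400634766)
tubes 2711 [ 0.61561272 -0.02859947  0.1286823 ] dir 9.558500465282512
tube 1293 [0.4458 0.1879 0.0859] [0.0302 0.0314 0.0059]
tube 1025 [0.4459 0.1831 0.031 ] [0.0545 0.0456 0.006 ]
mark [0.44625229 0.16446243 0.03242121]
```

```bash
python3 - <<'E'
from h import *
go([.445,.187,.18],90)
E
```

```text
shares [0.6989 1.4272 0.5366] mm [104.8 214.1  80.5] tool-y yaw 76.52 tilt 0.06 turn deg -13.48 share -0.2995
```

```bash
python3 -m crank '[0.175,0.357,0,0,0.175,0.357,0,0,0.175,0.357,0,0,0.175,0.357,0,0,0,0,0.18,-0.15,0,0,0.18,-0.15,0,0,0.18,0,0,0,0,0,0,0,0,0]'
python3 - <<'E'
from h import *
c=cap('wrist'); W=cloud(c); save('wt.png',c['frame'])
f=c['frame'].astype(int);r,g,b=f[...,0],f[...,1],f[...,2]
m=(np.hypot(W[...,0]-.445,W[...,1]-.187)<.035)
for lo,hi in [(.081,.09),(.028,.034)]:
    P=W[m&(W[...,2]>lo)&(W[...,2]<hi)]; print('tube',len(P),((P.min(0)+P.max(0))/2).round(4),np.ptp(P,axis=0).round(4))
    print(cv2.minEnclosingCircle(P[:,:2].astype(np.float32)*1000))
rm=(r>150)&(g<90)&(b<90)&m
n,l,st,ce=cv2.connectedComponentsWithStats(rm.astype(np.uint8))
for i in range(1,n):
    if st[i,4]>8: print('mark',ce[i],np.nanmedian(W[l==i],0))
go([.445,.187,.18],90)
E
```

```text
t: 3.42
position: [0.4457, 0.1872, 0.1806]
eef_rot: [-0.001, 1.0, 0.0, 0.001]
ft_force: [0.4, 0.2, 0.2]
opening: 0.0854
finger_force: 0.0
tube 1536 [0.4455 0.1885 0.0848] [0.0302 0.0303 0.0075]
((445.6519470214844, 188.22055053710938), 15.476972579956055)
tube 1011 [0.4382 0.188  0.031 ] [0.0398 0.054  0.0059]
((445.31207275390625, 188.2144012451172), 27.25002098083496)
mark [286.5 208. ] [0.44613042 0.16390742 0.0320096 ]
mark [345.5 207.5] [0.44554486 0.21188015 0.03264237]
shares [ 0.0084 -0.0014  0.0058] mm [ 1.3 -0.2  0.9] tool-y yaw 90.05 tilt 0.13 turn deg 0.05 share 0.0011
```

View pics/wt.png

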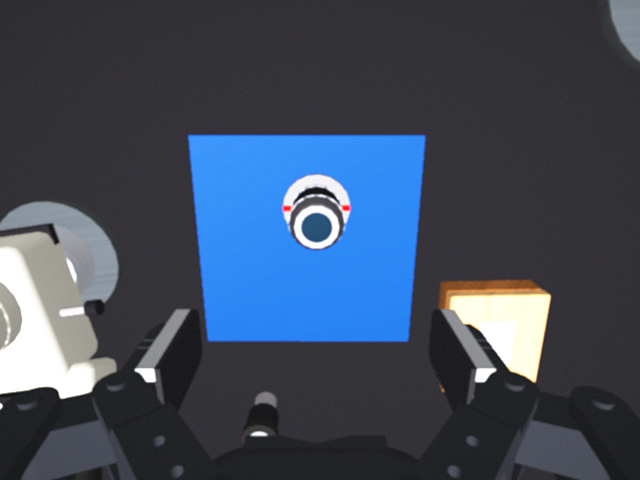

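The tube's axis is at (0.4456,0.188) and its red marks at (286,208) and (345,208), so the lugs lie along tool y. The fingers are clear, so I'll descend and grip.

```bash
python3 -m crank '[0,0.005,0.2,0,0,0,0.2,0,0,0,0.2,0,0,0,0.2,0,0,0,0.07,0,0,0,0,0]'
python3 -m crank '[0,0,0,0,0,0,0,0,0,0,0,0,0,0,0,0,0,0,0,0,0,0,0,0]' 0
python3 -m crank '[0,0,-0.1,0,0,0,-0.3,0,0,0,-0.3,0,0,0,-0.3,0,0,0,0,0]'
python3 - <<'E'
from h import *
go([.5009,-.047,.25],181.2)
E
```

```text
t: 4.22
position: [0.4462, 0.1873, 0.0493]
eef_rot: [0.0, 1.0, 0.0, 0.0]
ft_force: [0.5, -0.6, 0.1]
opening: 0.085
finger_force: 0.0
t: 4.97
position: [0.447, 0.1876, 0.0503]
eef_rot: [0.0, 1.0, 0.001, 0.001]
ft_force: [-1.0, 0.4, 5.7]
opening: 0.0362
finger_force: 59.2
t: 5.6
position: [0.4485, 0.1882, 0.2025]
eef_rot: [0.0, 1.0, 0.001, 0.004]
ft_force: [0.9, -0.1, -3.2]
opening: 0.0353
finger_force: 60.5
shares [-0.3522 -1.5673 -0.3186] mm [ -52.8 -235.1  -47.8] tool-y yaw 89.99 tilt 0.45 turn deg 88.79 share 1.9731
```

```bash
python3 - <<'E'
from h import *
s=get_state(); print(s['position'],s['eef_rot'],s['opening'])
c=cap('wrist'); save('wg.png',c['frame'])
c['pose']=c['T_tool_cam']; W=cloud(c)
f=c['frame'].astype(int);r,g,b=f[...,0],f[...,1],f[...,2]
m=np.hypot(W[...,0],W[...,1])<.035
rm=(r>140)&(g<90)&(b<90)&m
n,l,st,ce=cv2.connectedComponentsWithStats(rm.astype(np.uint8))
for i in range(1,n):
    if st[i,4]>5: print('mark',ce[i],np.nanmedian(W[l==i],0))
for lo,hi in [(-.04,-.025),(.01,.03)]:
    P=W[m&(W[...,2]>lo)&(W[...,2]<hi)]
    if len(P): print(lo,len(P),np.median(P,0),cv2.minEnclosingCircle(P[:,:2].astype(np.float32)*1000))
E
```

```text
[0.44846456 0.18824439 0.20253421] [1.00216041e-04 9.99992293e-01 1.49761022e-03 3.62788477e-03] 0.03533253337943981
mark [268.24444444 270.68888889] [ 0.00049301 -0.02364522  0.01784488]
mark [363.54166667 269.88541667] [0.00122629 0.02410933 0.01756596]
-0.04 8379 [ 0.00695467 -0.00013587 -0.03539388] ((6.824112892150879, 0.04309844970703125), 31.402759552001953)
0.01 3088 [0.01759267 0.00081828 0.01831752] ((1.246382713317871, 0.44705620408058167), 27.392749786376953)
```

View pics/wg.png

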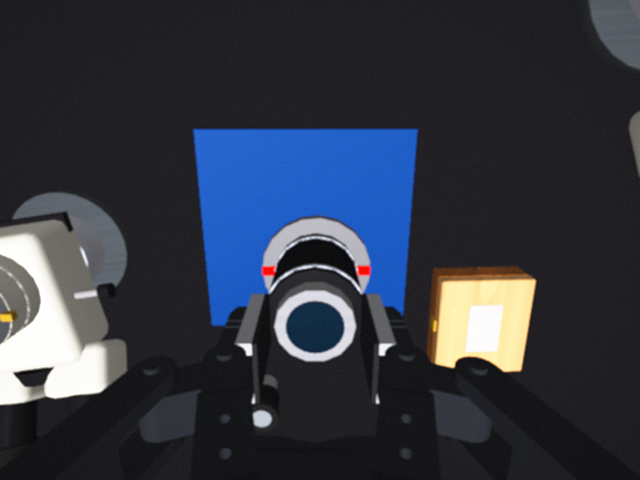

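The tube hangs upright with its red marks at (268,271) and (363,270), so the lugs are along tool y. Now I'll carry it over the port and turn it to the slot yaw.

```bash
python3 -m crank '[0,0,-0.25,0,-0.088,-0.39,0,0,-0.088,-0.39,0,0,-0.088,-0.39,0,0,-0.088,-0.39,0,0]'
python3 -m crank '[0,0,0,-0.223,0,0,0,-0.223,0,0,0,-0.223,0,0,0,-0.223,0,0,0,-0.223,0,0,0,-0.223,0,0,0,-0.223,0,0,0,-0.223,0,0,0,-0.223,0,0,0,0,0,0,0,0]'
python3 - <<'E'
from h import *
go([.5013,-.0458,.208],180.3)
s=get_state();print(s['joint_pos'])
c=cap('wrist');Q=c['pose'];c['pose']=c['T_tool_cam']; W=cloud(c)
f=c['frame'].astype(int);r,g,b=f[...,0],f[...,1],f[...,2]
m=np.hypot(W[...,0],W[...,1])<.04
P=W[m&(W[...,2]>.01)&(W[...,2]<.03)];print(cv2.minEnclosingCircle(P[:,:2].astype(np.float32)*1000))
c['pose']=Q;W=cloud(c)
m=(np.hypot(W[...,0]-.501,W[...,1]+.047)<.036)&(W[...,2]>.138)&(W[...,2]<.15)
P=W[m];print(len(P),np.ptp(P,axis=0),cv2.minEnclosingCircle(P[:,:2].astype(np.float32)*1000))
E
```

```text
t: 6.28
position: [0.4974, -0.0485, 0.2341]
eef_rot: [-0.0, 1.0, 0.0, -0.002]
ft_force: [0.9, -0.4, -1.8]
opening: 0.0356
finger_force: 60.9
t: 7.65
position: [0.4978, -0.0468, 0.2352]
eef_rot: [0.708, -0.706, -0.001, 0.001]
ft_force: [0.4, 0.7, -2.6]
opening: 0.0358
finger_force: 61.0
shares [-0.0063 -0.0235  0.1812] mm [-0.9 -3.5 27.2] tool-y yaw -179.84 tilt 0.14 turn deg -0.14 share -0.003
[-9.36294832e-02  2.08636028e-01 -1.35670620e-01  1.22891421e+00
 -1.49232534e-05 -1.66729484e+00]
((1.8102246522903442, 0.5041989684104919), 27.310884475708008)
2354 [0.06303609 0.04390043 0.00930449] ((500.8082580566406, -48.324432373046875), 31.694339752197266)
```

```bash
python3 -m crank '[-0.006,-0.023,0.1,0,0,0,0.1,0,0,0,0.05,0,0,0,0,0,0,0,0,0]'
python3 -m crank '[0,0,0.01,0,0,0,0.01,0,0,0,0.01,0,0,0,0,0]'
python3 -m crank '[0,0,0.01,0,0,0,0.01,0,0,0,0.01,0,0,0,0,0]'
```

```text
t: 8.32
position: [0.5023, -0.046, 0.1991]
eef_rot: [0.709, -0.705, 0.0, -0.0]
ft_force: [0.4, 0.1, -2.5]
opening: 0.0361
finger_force: 61.1
t: 8.82
position: [0.502, -0.0459, 0.1943]
eef_rot: [0.709, -0.705, -0.0, 0.0]
ft_force: [0.2, -0.2, -1.9]
opening: 0.0355
finger_force: 61.1
t: 9.32
position: [0.502, -0.0459, 0.1897]
eef_rot: [0.709, -0.705, -0.0, 0.0]
ft_force: [-0.3, -0.6, -2.0]
opening: 0.0353
finger_force: 61.1
```

```bash
python3 -m crank '[0,0,0.01,0,0,0,0.01,0,0,0,0,0]'
python3 -m crank '[0,0,0.01,0,0,0,0.01,0,0,0,0,0]'
python3 -m crank '[0,0,0.01,0,0,0,0.01,0,0,0,0,0]'
```

```text
t: 9.7
position: [0.5019, -0.0459, 0.1867]
eef_rot: [0.709, -0.705, -0.0, 0.0]
ft_force: [-0.3, 0.7, -2.1]
opening: 0.0356
finger_force: 61.1
t: 10.07
position: [0.502, -0.0459, 0.1837]
eef_rot: [0.709, -0.705, -0.0, 0.0]
ft_force: [-0.0, -0.3, -2.5]
opening: 0.0355
finger_force: 61.1
t: 10.45
position: [0.502, -0.0459, 0.1808]
eef_rot: [0.709, -0.705, -0.0, 0.0]
ft_force: [-0.3, -0.3, -2.3]
opening: 0.0356
finger_force: 61.1
```

```bash
python3 -m crank '[0,0,0.007,0,0,0,0.007,0,0,0,0,0]'
python3 -m crank '[0,0,0.007,0,0,0,0.007,0,0,0,0,0]'
```

```text
t: 10.82
position: [0.502, -0.0459, 0.1787]
eef_rot: [0.709, -0.705, -0.0, 0.0]
ft_force: [-0.2, 0.5, -1.5]
opening: 0.0359
finger_force: 61.1
t: 11.2
position: [0.5022, -0.046, 0.177]
eef_rot: [0.709, -0.705, 0.0, -0.0]
ft_force: [-1.0, -0.5, 2.6]
opening: 0.0359
finger_force: 61.8
```

```bash
python3 -m crank '[0,0,0.007,0,0,0,0,0]'
python3 -m crank '[0,0,0.007,0,0,0,0,0]'
```

```text
t: 11.45
position: [0.5022, -0.046, 0.1758]
eef_rot: [0.709, -0.705, 0.0, -0.0]
ft_force: [-1.8, -0.2, 3.7]
opening: 0.0356
finger_force: 61.9
t: 11.7
position: [0.5022, -0.0459, 0.1747]
eef_rot: [0.709, -0.705, 0.0, -0.0]
ft_force: [-1.5, -0.8, 3.0]
opening: 0.0359
finger_force: 62.0
```

The force rise is soft, so this is the seat and the lugs are already in the slots. I'll keep pushing down.

```bash
python3 -m crank '[0,0,0.007,0,0,0,0.007,0,0,0,0,0]'
python3 -m crank '[0,0,0.007,0,0,0,0.007,0,0,0,0,0]'
python3 -m crank '[0,0,0.007,0,0,0,0,0]'
```

```text
t: 12.08
position: [0.5023, -0.0459, 0.1726]
eef_rot: [0.709, -0.705, 0.0, -0.0]
ft_force: [-1.6, -0.4, 4.9]
opening: 0.0357
finger_force: 62.1
t: 12.45
position: [0.5022, -0.046, 0.1707]
eef_rot: [0.709, -0.705, 0.0, -0.0]
ft_force: [-1.6, -0.7, 5.4]
opening: 0.0357
finger_force: 62.3
t: 12.7
position: [0.5022, -0.046, 0.1697]
eef_rot: [0.709, -0.705, 0.0, -0.0]
ft_force: [-3.5, -1.3, 6.1]
opening: 0.0355
finger_force: 62.4
```

```bash
python3 -m crank '[0,0,0.005,0,0,0,0,0]'
python3 -m crank '[0,0,0,0.08,0,0,0,0.08,0,0,0,0]'
python3 -c "
from h import *
s=get_state();print(s['torque'],s['ft_force']);go(s['position'])"
```

```text
t: 12.95
position: [0.5022, -0.046, 0.1694]
eef_rot: [0.709, -0.705, 0.0, -0.0]
ft_force: [-2.6, -0.3, 8.4]
opening: 0.0355
finger_force: 62.8
t: 13.32
position: [0.5023, -0.046, 0.1695]
eef_rot: [-0.663, 0.748, -0.0, 0.0]
ft_force: [-2.8, -0.5, 9.1]
opening: 0.0355
finger_force: 62.8
[-0.10521885  0.68271648 -0.08400236] [-2.78933734 -0.48529215  9.09164574]
shares [0. 0. 0.] mm [0. 0. 0.] tool-y yaw 173.08 tilt 0.06
```

```bash
python3 -m crank '[0,0,0,0.15,0,0,0,0.15,0,0,0,0.15,0,0,0,0.15,0,0,0,0]'
python3 -c "
from h import *
s=get_state();print(s['torque'],s['ft_force']);go(s['position'])"
python3 -m crank '[0,0,0,0.1,0,0,0,0.1,0,0,0,0.08,0,0,0,0]'
python3 -c "
from h import *
s=get_state();print(s['torque'],s['ft_force']);go(s['position'])"
```

```text
t: 13.95
position: [0.5026, -0.046, 0.1695]
eef_rot: [-0.47, 0.883, -0.001, 0.001]
ft_force: [-2.2, -0.6, 8.5]
opening: 0.0357
finger_force: 62.7
[-0.13507515  0.48591156 -0.02613437] [-2.16243554 -0.59523149  8.54170131]
shares [0. 0. 0.] mm [0. 0. 0.] tool-y yaw 146.06 tilt 0.1 
t: 14.45
position: [0.5027, -0.0461, 0.1695]
eef_rot: [-0.37, 0.929, -0.001, 0.001]
ft_force: [-1.9, -0.2, 8.6]
opening: 0.0354
finger_force: 62.7
[-0.16955264  0.49431986 -0.11200914] [-1.8900246  -0.22161122  8.5538268 ]
shares [0. 0. 0.] mm [0. 0. 0.] tool-y yaw 133.48 tilt 0.1
```

```bash
q(){ python3 -c "
from h import *
s=get_state();print(s['torque'],s['ft_force']);go(s['position'])"; }
python3 -m crank '[0,0,0,0.1,0,0,0,0.1,0,0,0,0]'|grep force; q
python3 -m crank '[0,0,0,0.04,0,0,0,0]'|grep force; q
python3 -m crank '[0,0,0,0.03,0,0,0,0]'|grep force; q
```

```text
ft_force: [-2.1, -0.8, 9.1]
finger_force: 62.7
[-0.2424444   0.49506439 -0.07193077] [-2.14507706 -0.78802025  9.106507  ]
shares [0. 0. 0.] mm [0. 0. 0.] tool-y yaw 124.47 tilt 0.11 
ft_force: [-1.6, -1.6, 8.9]
finger_force: 62.7
[-0.26961143  0.4952837   0.02924348] [-1.57956416 -1.59031115  8.86413917]
shares [0. 0. 0.] mm [0. 0. 0.] tool-y yaw 122.69 tilt 0.11 
ft_force: [-2.1, -1.5, 8.3]
finger_force: 62.7
[-0.33016508  0.48455766  0.07150663] [-2.10245284 -1.50711321  8.25467017]
shares [0. 0. 0.] mm [0. 0. 0.] tool-y yaw 121.35 tilt 0.1
```

```bash
q(){ python3 -c "
from h import *
s=get_state();print(s['torque'],s['ft_force']);go(s['position'])"; }
python3 -m crank '[0,0,0,0.03,0,0,0,0]'|grep force; q
python3 -m crank '[0,0,0,0.03,0,0,0,0]'|grep force; q
```

```text
ft_force: [-2.5, -1.8, 9.9]
finger_force: 62.8
[-0.36178815  0.64932444  0.10099276] [-2.45302285 -1.75592882  9.90210102]
shares [0. 0. 0.] mm [0. 0. 0.] tool-y yaw 120.01 tilt 0.09 
ft_force: [-3.3, -1.4, 9.4]
finger_force: 62.9
[-0.37638496  0.72841966  0.21652753] [-3.26853047 -1.4305628   9.43465449]
shares [0. 0. 0.] mm [0. 0. 0.] tool-y yaw 118.68 tilt 0.09
```

The torque is climbing at about 61.5°, which is the stop. One small nudge more, then I'll ease up.

```bash
q(){ python3 -c "
from h import *
s=get_state();print(s['position'],s['torque'],s['ft_force']);go(s['position'])"; }
python3 -m crank '[0,0,0,0.015,0,0,0,0]'|grep force; q
python3 -m crank '[0,0,-0.01,0,0,0,-0.01,0,0,0,0,0]'|grep force; q
python3 -m crank '[0,0,-0.006,0,0,0,0,0]'|grep force; q
```

```text
ft_force: [-4.7, -1.3, 10.8]
finger_force: 62.9
[ 0.50220398 -0.04633552  0.16954518] [-0.3570366   0.69545021  0.45093235] [-4.71631542 -1.31652174 10.79993545]
shares [0. 0. 0.] mm [0. 0. 0.] tool-y yaw 118.04 tilt 0.09 
ft_force: [-1.5, -3.3, -1.5]
finger_force: 61.3
[ 0.50181249 -0.04628102  0.17103316] [-0.78671472  0.16303564  0.39504914] [-1.46089839 -3.28039216 -1.54881237]
shares [0. 0. 0.] mm [0. 0. 0.] tool-y yaw 117.99 tilt 0.08 
ft_force: [-0.7, -3.2, -3.3]
finger_force: 61.0
[ 0.50187083 -0.04614214  0.17215569] [-0.9129443   0.11851747  0.28065382] [-0.69227333 -3.16922005 -3.3268207 ]
shares [0. 0. 0.] mm [0. 0. 0.] tool-y yaw 117.98 tilt 0.05
```

```bash
q(){ python3 -c "
from h import *
s=get_state();print(s['position'],s['torque'],s['ft_force']);go(s['position'])"; }
python3 -m crank '[0,0,0,-0.015,0,0,0,0]'|grep force; q
python3 -m crank '[0,0,-0.005,0,0,0,0,0]'|grep force; q
python3 - <<'E'
from h import *
c=cap('wrist');c['pose']=c['T_tool_cam']; W=cloud(c)
f=c['frame'].astype(int);r,g,b=f[...,0],f[...,1],f[...,2]
m=np.hypot(W[...,0],W[...,1])<.035
P=W[m&(W[...,2]>.01)&(W[...,2]<.022)];print(np.median(P,0),cv2.minEnclosingCircle(P[:,:2].astype(np.float32)*1000))
P=W[m&(W[...,2]>.022)&(W[...,2]<.04)];print(len(P),np.percentile(P[:,2],[10,50,90]))
rm=(r>140)&(g<90)&(b<90)&m
n,l,st,ce=cv2.connectedComponentsWithStats(rm.astype(np.uint8))
for i in range(1,n):
    if st[i,4]>5: print('mark',ce[i],np.nanmedian(W[l==i],0))
E
```

```text
ft_force: [-2.3, -3.0, -0.9]
finger_force: 61.4
[ 0.50218828 -0.04593715  0.17274433] [-0.7983026   0.17876346  0.25707147] [-2.34770564 -2.96887788 -0.91681452]
shares [0. 0. 0.] mm [0. 0. 0.] tool-y yaw 118.65 tilt 0.02 
ft_force: [-1.7, -3.3, -0.2]
finger_force: 61.4
[ 0.50223243 -0.04589327  0.17350878] [-0.77519793  0.18256076  0.23340392] [-1.66489629 -3.27209946 -0.2139796 ]
shares [0. 0. 0.] mm [0. 0. 0.] tool-y yaw 118.65 tilt 0.03 
[0.01838874 0.00080342 0.01803913] ((2.3352251052856445, 0.3598881959915161), 27.334611892700195)
2492 [0.02770495 0.02866933 0.03436664]
mark [338.35416667 216.20833333] [0.02658104 0.01153473 0.02768564]
mark [362.87128713 267.84158416] [0.00230938 0.02375937 0.01768396]
mark [268.15238095 269.2       ] [ 0.00174287 -0.02366677  0.0179582 ]
```

The flange is about 4 mm above the collar and rising into the pockets. One more millimetre, then I'll release and let the seat finish it.

```bash
python3 -m crank '[0,0,-0.006,0,0,0,0,0]'|grep force
python3 -m crank '[0,0,0,0,0,0,0,0,0,0,0,0,0,0,0,0]' 1
python3 -m crank '[0,0,-0.1,0,0,0,-0.3,0,0,0,-0.3,0,0,0,0,0,0,0,0,0]'
python3 - <<'E'
from h import *
c=cap('wrist');save('end.png',c['frame']); W=cloud(c)
f=c['frame'].astype(int);r,g,b=f[...,0],f[...,1],f[...,2]
m=np.hypot(W[...,0]-.501,W[...,1]+.047)<.035
for lo,hi in [(.138,.149),(.15,.163),(.205,.22)]:
    P=W[m&(W[...,2]>lo)&(W[...,2]<hi)]
    if len(P): print(len(P),np.median(P,0),cv2.minEnclosingCircle(P[:,:2].astype(np.float32)*1000))
rm=(r>140)&(g<90)&(b<90)&m
n,l,st,ce=cv2.connectedComponentsWithStats(rm.astype(np.uint8))
for i in range(1,n):
    if st[i,4]>5: print('mark',ce[i],np.nanmedian(W[l==i],0))
E
```

```text
ft_force: [-1.7, -2.8, -0.1]
finger_force: 61.4
t: 18.0
position: [0.5023, -0.0457, 0.1743]
eef_rot: [-0.247, 0.969, 0.0, 0.0]
ft_force: [-0.1, -0.5, -0.5]
opening: 0.0854
finger_force: 0.0
t: 18.62
position: [0.5022, -0.0459, 0.2795]
eef_rot: [-0.247, 0.969, -0.0, 0.0]
ft_force: [-0.8, 0.9, -0.5]
opening: 0.0857
finger_force: 0.0
972 [ 0.48387125 -0.06459978  0.14485474] ((500.92242431640625, -45.59855651855469), 33.52534866333008)
1234 [ 0.48461563 -0.05778684  0.15602415] ((500.0096740722656, -46.81581115722656), 27.339298248291016)
1834 [ 0.49917348 -0.04722654  0.21021773] ((499.9951171875, -46.885353088378906), 15.450634002685547)
mark [330.66666667 179.        ] [ 0.47314191 -0.04877354  0.14608931]
mark [346.24390244 212.46341463] [ 0.48858197 -0.02689918  0.15662731]
mark [284.11627907 214.34883721] [ 0.51232735 -0.06703017  0.15686242]
```

View pics/end.png

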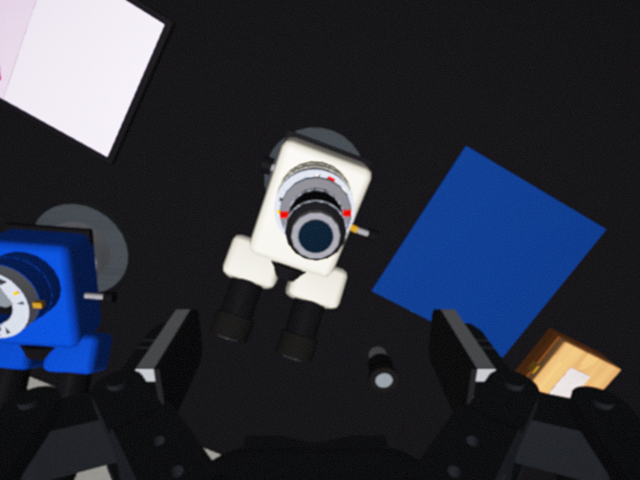

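The final view shows the tube upright in the port with its flange raised about 5 mm and its lower end about 18 mm below the face. Its red marks at (284,214) and (346,212) are turned about 60° from the slots, and the gripper is clear.

```bash
python3 -c "
from plant import sign_off
print(sign_off())"
```

```text
the job is handed in; nothing more can be done
None
```

The phototube is locked in the small white head's photo port, sprung up with its lower end about 18 mm below the port face by the camera, and released; I handed the job in at about 19 s, and the sign-off returned no verdict.

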